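Shut the finished drawer, draw out the next one

TASK

We are clearing out the bench-top drawers one at a time. Push the narrow drawer that stands open fully home, and only then hook a fingertip behind the lip of the wide drawer and draw it all the way out, with the crucible left standing in it. Work gently with the fingertips, grip and lift nothing, and leave the other narrow drawer shut and the things around undisturbed.

Things in the scene. Friction and masses are not known exactly. Their poses are not given: they have to be found in the camera images.
- wide: Grey drawer unit screwed to the bench, 240 mm deep (its x), 170 wide (its y), 85 high, with the wide white drawer. Origin: centre of its underside; its front faces its own -x. The hood (top at 85 mm) covers x = -50 to +120 mm; ahead of it the unit is open from above, with 72 mm of clear finger space between the hood and the back of the shut drawer's front.
- wide_lip (a point): Middle of the lip, the top edge of the wide drawer's front (75 mm over the bench), half-way through its thickness. The front is an upright panel 10 mm thick, 168 wide, 6 to 75 mm over the bench, higher than the drawer's sides (50 mm); behind it the drawer is 136 wide inside, floor at 14 mm. Moves with the drawer; axes as the unit's, opening to -x.
- wide_drawer (a joint): How far the wide drawer is out, m: 0 fully home (end stop), 0.13 fully out (end stop). Slides with about 2 N of friction, no spring, no catch; stays where left.
- open_narrow: Grey drawer unit screwed to the bench, 240 mm deep (its x), 100 wide (its y), 85 high, with the narrow white drawer that stands open at the start. Origin: centre of its underside; its front faces its own -x. The hood (top at 85 mm) covers x = -50 to +120 mm; ahead of it the unit is open from above, with 72 mm of clear finger space between the hood and the back of the shut drawer's front.
- open_narrow_lip (a point): Middle of the lip, the top edge of the open narrow drawer's front (75 mm over the bench), half-way through its thickness. The front is an upright panel 10 mm thick, 98 wide, 6 to 75 mm over the bench, higher than the drawer's sides (50 mm); behind it the drawer is 66 wide inside, floor at 14 mm. Moves with the drawer; axes as the unit's, opening to -x.
- open_narrow_drawer (a joint): How far the open narrow drawer is out, m: 0 fully home (end stop), 0.13 fully out (end stop). Slides with about 2 N of friction, no spring, no catch; stays where left.
- shut_narrow: Grey drawer unit screwed to the bench, 240 mm deep (its x), 100 wide (its y), 85 high, like the other narrow one but shut, to be left alone. Origin: centre of its underside; its front faces its own -x. The hood (top at 85 mm) covers x = -50 to +120 mm; ahead of it the unit is open from above, with 72 mm of clear finger space between the hood and the back of the shut drawer's front.
- shut_narrow_lip (a point): Middle of the lip, the top edge of the shut narrow drawer's front (75 mm over the bench), half-way through its thickness. The front is an upright panel 10 mm thick, 98 wide, 6 to 75 mm over the bench, higher than the drawer's sides (50 mm); behind it the drawer is 66 wide inside, floor at 14 mm. Moves with the drawer; axes as the unit's, opening to -x.
- shut_narrow_drawer (a joint): How far the shut narrow drawer is out, m: 0 fully home (end stop), 0.13 fully out (end stop). Slides with about 2 N of friction, no spring, no catch; stays where left.
- crucible_mid (a point): Centre, half-way up, of a loose white porcelain crucible, 44 mm across the rim, 35 mm high, about 40 g, standing on the floor of the wide drawer under the hood, at least 110 mm behind the drawer front's back; z is its own upward axis. It rides along with the drawer.
- dish: Loose flat glass dish, 60 mm across, 13 mm high, lying on the hood of the shut narrow unit; origin at the centre of its underside.
- stopper: Loose black rubber stopper, 32 mm across, 25 mm high, standing on the hood of the open narrow unit; origin at the centre of its underside.
- beaker: Loose glass beaker, 68 mm across, 85 mm high, on the bench left of the drawers; origin at the centre of its underside.
- jar_lid: Loose white lid, 72 mm across, 18 mm high with its knob, on the bench right of the drawers; origin at the centre of its underside.
- wash_bottle: Loose white plastic wash bottle with a red cap, 68 mm across, 170 mm high, left of the drawers; origin at the centre of its underside.
- sample_jar: Loose amber jar, 76 mm across, 110 mm high, right of the drawers; origin at the centre of its underside.
- brush: Loose hand brush with a wooden handle lying crosswise on the bench between the robot and the drawers, 200 mm long, 42 mm wide, 20 mm high; origin under its middle.

How it is judged:
On the way, in this order (a step that is already met when the one before it is completed fails the run):
1. the open narrow drawer is pushed fully home (value of joint open_narrow_drawer below 0.008 m), for 0.2 s.
2. the wide drawer is drawn all the way out (value of joint wide_drawer above 0.115 m), for 0.2 s.
At the end, for the whole second after the job is handed in: Both narrow drawers home (within 8 mm of shut), the wide drawer out to within 15 mm of its 130 mm stop and at rest, the crucible upright on the wide drawer's floor (value of joint each of open_narrow_drawer, shut_narrow_drawer below 0.008 m and value of joint wide_drawer above 0.115 m and velocity of joint wide_drawer between -0.005 and 0.005 m/s and angle between crucible_mid's own z axis and vertical below 0.2 rad and height (world z) of crucible_mid between 0.025 and 0.045 m and x of crucible_mid in the frame of wide_lip between 0.02 and 0.225 m and y of crucible_mid in the frame of wide_lip between -0.06 and 0.06 m); the robot touches nothing.
It fails at once if the wide drawer is drawn out (over 30 mm) while the narrow one still stands open (over 20 mm) (value of joint wide_drawer above 0.03 m and value of joint open_narrow_drawer above 0.02 m).
It fails at once if a drawer front is taken between the fingers ((x of the grasp point in the frame of wide_lip between -0.007 and 0.007 m and y of the grasp point in the frame of wide_lip between -0.08 and 0.08 m and z of the grasp point in the frame of wide_lip below 0.008 m and contact force between the fingers and wide above 1 N) or (x of the grasp point in the frame of open_narrow_lip between -0.007 and 0.007 m and y of the grasp point in the frame of open_narrow_lip between -0.045 and 0.045 m and z of the grasp point in the frame of open_narrow_lip below 0.008 m and contact force between the fingers and open_narrow above 1 N)).
It fails at once if a drawer unit is pushed or pulled roughly by the fingers (over 40 N) (contact force between the fingers and wide above 40 N or contact force between the fingers and open_narrow above 40 N or contact force between the fingers and shut_narrow above 40 N).
It fails at once if the crucible is lifted or tipped over (height (world z) of crucible_mid above 0.055 m or angle between crucible_mid's own z axis and vertical above 0.6 rad).
It fails at once if the other narrow drawer is opened (over 15 mm) or a thing standing around is moved (over 25 mm) (value of joint shut_narrow_drawer above 0.015 m or distance of any of dish, stopper, beaker, jar_lid, wash_bottle, sample_jar, brush from where it was at the start of the episode above 0.025 m).
It also fails if it takes over 48 s, if anything falls off the work surface, if the arm or the gripper's body presses on something with over 40 N, if the wrist force passes 120 N, or if a joint passes its speed limit or range.

ROBOT

A 7-joint arm with a two-finger parallel gripper is mounted at the origin on the work surface. World frame = base frame: x ahead of the robot, y to its left, z up, the work surface at z = 0. Lengths are in m, angles in rad, forces in N, time in s.
With the tool pointing down it reaches from about 0.425 to 0.875 m from the base axis. Payload 4.7 kg.
Tool frame: the origin (TCP) lies at the very end of the fingers, on their centre line; the grasp point (between the pads) lies 19 mm behind it; x points along the fingers, z is the direction in which the jaws open and shut, and the axes are right-handed (so a half turn about x gives the same grasp; the last joint's range is limited). The gripper opens to 87 mm and grips with 3 to 60 N. Pads are 19 mm wide; open, the fingers measure 117 mm over their backs; the gripper's body (75 mm by 190 mm) begins 51 mm behind the grasp point.
Start: joints at [-1.246, 0.321, -0.07, 1.45, 0.023, 1.371, -0.057], TCP at [0.199, 0.619, 0.223] pointing down, gripper open.
Joint ranges: [-2.86, 2.86], [-0.3, 2.09], [-1.38, 1.24], [0.06, 2.45], [-1.56, 4.7], [0.09, 2.05], [-2.69, 2.69]. Speed limits (rad/s): [2.57, 2.57, 3.14, 3.14, 3.14, 3.14, 3.14].

INTERFACE

Orientations are given as a rotation vector (axis times angle).
In Python, from bench import telemetry, viewer, workorder gives the robot as it stands.
- The arm moves only by the shell command python3 -m creep 'ROWS' [FORCE]. ROWS is JSON, a list of rows, each an object of numbers: "fingers": the opening, from 0 (shut) to 1 (fully open); "x", "y", "z": the shift along the tool's x, y, z in units of 40 mm (1.0 is 40 mm); "twist": the turn about the tool's x in units of 5 degrees (1.0 is 5 degrees). In form: [{"fingers": .., "x": .., "y": .., "z": .., "twist": ..}, ...]. A call has 1 to 20 rows; each row is the pose to reach, as a shift and turn from the pose commanded when the call began, along the tool's axes at that moment; what a row does not reach only later rows make up. A row lasts 1/12 s, in which the tool goes at most 41.7 mm and 7.16 degrees, less where a joint would pass 70% of its speed; a pose out of reach is approached as far as the arm can. A call with a gripper value outside its range is refused whole. The fingers move at their own pace and stop on an object; FORCE is the grip in N (left out, the last holds). Time passes only in rows, so rows that repeat a pose let the fingers close. It gives the time, the measured TCP pose, the force and the opening at its end, in the units of the state.
- telemetry.get_state(): the state, without advancing time (a new reading comes with each control period).
- viewer.get_image(name): name is "scene" or "top" or "wrist"; returns a dict with "pixels" (400x640x3 uint8, red, green, blue), "z_map" (400x640 float32, m along the optical axis (not along the pixel's ray), 0 where there is no reading), "K" (3x3 intrinsics, pixels), "xyz" and "attitude" of the camera in the world. Camera axes: x right, y up, looking along -z (the intrinsics and any distortion apply to the point x, -y, -z); pixel columns grow to the right and rows downward; lengths in m; the calibration is good to about 2 mm. A picture is of the moment at which its call begins.
- workorder.close_job(): hands the job in, once; it reports no verdict.
The state is a dict: "time": time; "joint_positions": joint angles; "qd": joint speeds; "joint_torque": joint torques, N m; "position": TCP position; "tool_rot": TCP orientation; "ft_force": force on the tool from outside, world axes, zero at the start; "torque": the same for the moment, N m; "grip_width": opening from 0.0 (shut) to 1.0 (fully open).
Only numpy, scipy, OpenCV 4.12 (cv2) and the standard library are available. Lean on these libraries where they do the work, as an engineer would, in place of code of your own. Each camera call takes 0.05 s, during which the arm holds its last target.

## Working session

There is one attempt and no reset: what is moved stays moved. The work goes in short steps, Python scripts to look and compute and a shell command to move; the robot and the scene stay as the last step left them, time stands still between calls to the robot, and variables do not carry over. Pictures are saved under pics/ and viewed, and the job is handed in when it is done.

```bash
mkdir -p pics; ls; cat > h.py <<'E'
import numpy as np, cv2
from scipy.spatial.transform import Rotation as R
from bench import telemetry, viewer
def shot(n,f):
    d=viewer.get_image(n); cv2.imwrite('pics/'+f+'.png',d['pixels'][:,:,::-1]); np.savez('pics/'+f+'.npz',**{k:np.array(v) for k,v in d.items()}); return d
def att(d):
    a=np.array(d['attitude'],float)
    return a if a.shape==(3,3) else (R.from_rotvec(a).as_matrix() if a.size==3 else R.from_quat(a).as_matrix())
def pt(d,u,v):
    K=np.array(d['K']); z=float(d['z_map'][int(v),int(u)]); p=np.array([(u-K[0,2])/K[0,0]*z,-(v-K[1,2])/K[1,1]*z,-z])
    return att(d)@p+np.array(d['xyz'])
def plane(d,u,v,h):
    K=np.array(d['K']); r=att(d)@np.array([(u-K[0,2])/K[0,0],-(v-K[1,2])/K[1,1],-1]); o=np.array(d['xyz'])
    return o+r*(h-o[2])/r[2]
def cloud(d):
    K=np.array(d['K']); z=np.array(d['z_map'],float); v,u=np.mgrid[0:z.shape[0],0:z.shape[1]]
    p=np.stack([(u-K[0,2])/K[0,0]*z,-(v-K[1,2])/K[1,1]*z,-z],-1)
    return p@att(d).T+np.array(d['xyz'])
E
python3 - <<'E'
from h import *
for n in('scene','top','wrist'):
    d=shot(n,n+'0'); print(n,d['K'],d['xyz'],d['attitude'],[k for k in d])
s=telemetry.get_state(); print(s)
print(R.from_rotvec(s['tool_rot']).as_matrix().round(3))
E
```

```text
pics
scene [[429.41916061   0.         320.12234769]
 [  0.         429.41916061 207.00941666]
 [  0.           0.           1.        ]] [1.04229011 0.42879011 0.99028958] [0.29880358 0.71336831 2.23744469] ['pixels', 'z_map', 'K', 'xyz', 'attitude']
top [[471.35254443   0.         319.22728192]
 [  0.         471.35254443 194.90339363]
 [  0.           0.           1.        ]] [0.42154644 0.00413335 1.40353633] [ 0.08974967 -0.10639686 -1.57112648] ['pixels', 'z_map', 'K', 'xyz', 'attitude']
wrist [[281.23688221   0.         322.00018079]
 [  0.         281.23688221 198.14853119]
 [  0.           0.           1.        ]] [0.13538424 0.63922064 0.38450742] [-0.21734531 -0.15468485  1.25347878] ['pixels', 'z_map', 'K', 'xyz', 'attitude']
{'time': 0.15, 'joint_positions': array([-1.24591982,  0.32165257, -0.07010381,  1.45141453,  0.02258216,
        1.37077878, -0.05688921]), 'qd': array([-0.00206416, -0.0030013 ,  0.00061284, -0.0045275 ,  0.00050451,
       -0.00042405, -0.00025795]), 'joint_torque': array([-6.42348405e-04, -4.91799760e+01, -4.04852321e-01, -3.12880826e+01,
       -6.38959324e-02,  4.04173520e-02,  1.25393462e-04]), 'position': array([0.19866649, 0.61845302, 0.22170307]), 'tool_rot': array([-0.97824456,  1.34150118,  0.97672836]), 'ft_force': array([-0.05924425,  1.07215412,  0.23987697]), 'torque': array([-0.05727284, -0.02697586,  0.00791264]), 'grip_width': 0.9974357577177526}
[[-0.    -0.952  0.306]
 [-0.001  0.306  0.952]
 [-1.    -0.    -0.001]]
```

View pics/top0.png

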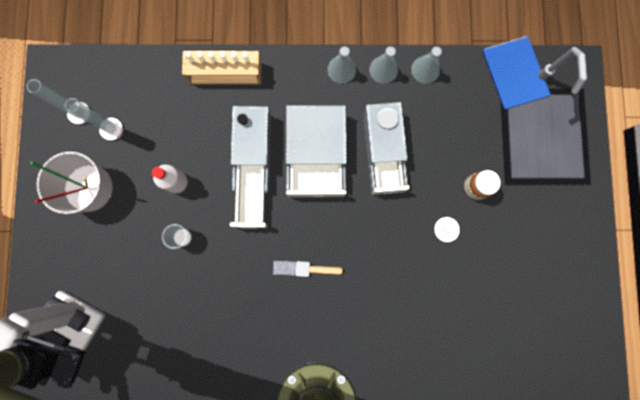

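View pics/scene0.png

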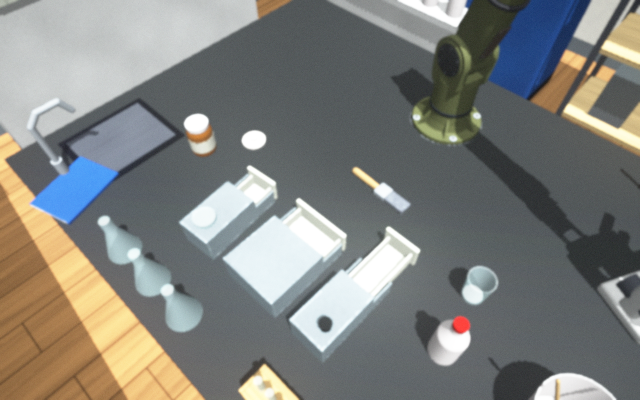

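The top view shows the open narrow unit on the left (lip at about (248,225)), the wide unit in the middle (lip at about (316,193)) and the shut narrow unit on the right (lip at about (390,189)). The brush is at (307,269). Next I'll measure the lips and hoods.

```bash
python3 - <<'E'
from h import *
d=dict(np.load('pics/top0.npz')); 
im=d['pixels'][90:290,150:510,::-1]; cv2.imwrite('pics/topc.png',cv2.resize(im,None,fx=2.2,fy=2.2,interpolation=cv2.INTER_CUBIC))
P=cloud(d); s=dict(np.load('pics/scene0.npz')); Q=cloud(s)
for n,p in(('top',P),('scene',Q)):
    q=p.reshape(-1,3)
    b=q[(abs(q[:,0]-.6)<.05)&(abs(q[:,1]+.0)<.05)&(q[:,2]<.03)]
    print(n,'bench z',np.median(b[:,2]) if len(b) else None)
    for lo,hi,nm in((.066,.08,'lip'),(.081,.093,'hood')):
        m=(p[...,2]>lo)&(p[...,2]<hi)&(p[...,0]>.3)&(p[...,0]<.75)&(abs(p[...,1])<.3)
        c,l,st,ce=cv2.connectedComponentsWithStats(m.astype(np.uint8))
        for i in range(1,c):
            if st[i,4]>25:
                x=p[l==i]; r=cv2.minAreaRect((x[:,:2]*1000).astype(np.float32)); print(nm,st[i],x.mean(0).round(4),np.round(r[0],1),np.round(r[1],1),round(r[2],1))
E
```

```text
top bench z 0.0038225663224169537
lip [375 185  34   7 122] [ 0.608  -0.2166  0.0742] [ 608.2 -216.9] [10.2 95.4] 5.1
lip [287 190  59   4 228] [ 0.5981 -0.0014  0.0743] [598.1  -1.2] [165.6   9.8] 90.0
lip [230 222  36   4 128] [0.5072 0.1943 0.0741] [507.6 193.1] [99.2  9.1] 89.9
hood [231 139  36  26 813] [0.7124 0.1895 0.0853] [712.7 190.4] [100.6  73.7] 89.5
hood [ 286  138   60   26 1353] [ 0.7135 -0.0015  0.0853] [ 7.139e+02 -2.000e-01] [168.6  72.8] 89.7
hood [370 138  37  25 709] [ 0.7169 -0.2071  0.0853] [ 717.9 -207.8] [68.3 99.9] 4.4
scene bench z 0.01336903185817162
lip [248 167  28  20 138] [ 0.6115 -0.2095  0.0728] [ 610.8 -210.4] [10.6 97.8] 4.4
lip [297 199  49  41 277] [0.6014 0.0075 0.0731] [600.5   3.8] [ 12.5 166.3] 0.6
lip [237 202  19  18  68] [ 0.7161 -0.154   0.0734] [ 716.7 -153.9] [65.2  5.3] 3.6
lip [387 228  33  27 195] [0.51   0.1998 0.073 ] [508.2 197.6] [96.1 12.7] 89.3
lip [303 257  21  22  60] [0.7159 0.0884 0.0728] [715.2  88.3] [68.7  2.3] 1.0
lip [354 300  20  21  37] [0.714  0.2442 0.0726] [714.1 244.2] [ 1.3 66.1] 89.2
hood [212 182  43  35 723] [ 0.7189 -0.2007  0.0842] [ 719.1 -202.7] [ 66.7 102.8] 3.4
hood [ 255  216   69   60 1705] [0.7157 0.0074 0.0847] [714.8   3.6] [172.1  70.3] 90.0
hood [ 321  270   54   49 1311] [0.7143 0.1958 0.0849] [713.5 194.7] [100.9  72.9] 89.8
```

View pics/topc.png

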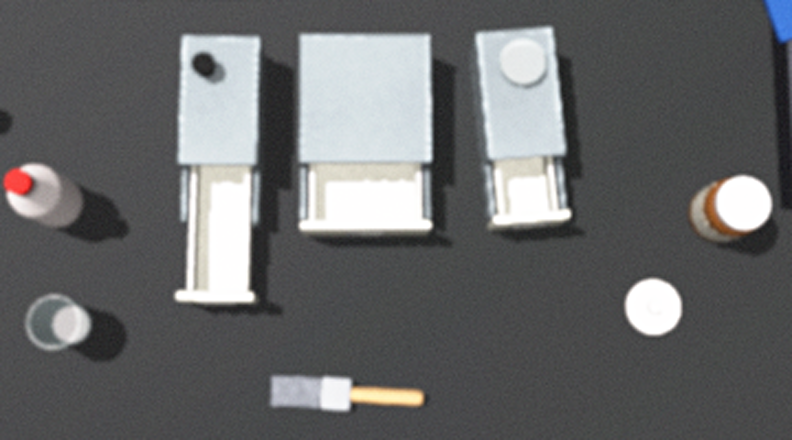

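Measured positions:

| Item | x (m) | y (m) | yaw |
|---|---|---|---|
| Open narrow lip | ~0.508 | ~0.195 | ~0 |
| Wide lip | ~0.599 | ~0.002 | ~0 |

Lip heights read about 74 mm, which fits the given 75. The hood fronts at about 0.676 put both shut lips at about 0.599. First I close the fingers and go above the bench in front of the open drawer, at about (0.465, 0.195), with the jaws along y.

```bash
python3 -m creep '[{"fingers":0,"x":0,"y":-0.3,"z":-0.25,"twist":-0.1},{"fingers":0,"x":0,"y":-0.8,"z":-0.65,"twist":-0.3},{"fingers":0,"x":0,"y":-1.45,"z":-1.2,"twist":-0.55},{"fingers":0,"x":0,"y":-2.1,"z":-1.8,"twist":-0.8},{"fingers":0,"x":0,"y":-2.9,"z":-2.4,"twist":-1.1},{"fingers":0,"x":0,"y":-3.65,"z":-3.05,"twist":-1.4},{"fingers":0,"x":0,"y":-4.4,"z":-3.7,"twist":-1.65},{"fingers":0,"x":0,"y":-5.2,"z":-4.35,"twist":-1.95},{"fingers":0,"x":0,"y":-5.95,"z":-5.0,"twist":-2.2},{"fingers":0,"x":0,"y":-6.7,"z":-5.65,"twist":-2.5},{"fingers":0,"x":0,"y":-7.45,"z":-6.3,"twist":-2.8},{"fingers":0,"x":0,"y":-8.15,"z":-6.85,"twist":-3.0},{"fingers":0,"x":0,"y":-8.7,"z":-7.35,"twist":-3.25},{"fingers":0,"x":0,"y":-9.2,"z":-7.75,"twist":-3.4},{"fingers":0,"x":0,"y":-9.45,"z":-7.95,"twist":-3.5},{"fingers":0,"x":0,"y":-9.57,"z":-8.05,"twist":-3.56},{"fingers":0,"x":0,"y":-9.57,"z":-8.05,"twist":-3.56},{"fingers":0,"x":0,"y":-9.57,"z":-8.05,"twist":-3.56}]'
python3 - <<'E'
from h import *
d=shot('wrist','w1');shot('scene','s1'); s=telemetry.get_state(); print(s['position'],s['ft_force'],s['time'],R.from_rotvec(s['tool_rot']).as_matrix().round(3))
E
```

```text
time: 1.65
position: [0.4643, 0.1961, 0.2224]
tool_rot: [-1.209, 1.209, 1.21]
ft_force: [-0.5, 0.9, -0.4]
grip_width: 0.001
[0.46393945 0.19677467 0.22241647] [-0.34877743 -0.49507878 -0.53543966] 1.75 [[-0.001 -1.    -0.002]
 [ 0.    -0.002  1.   ]
 [-1.     0.001  0.   ]]
```

View pics/w1.png

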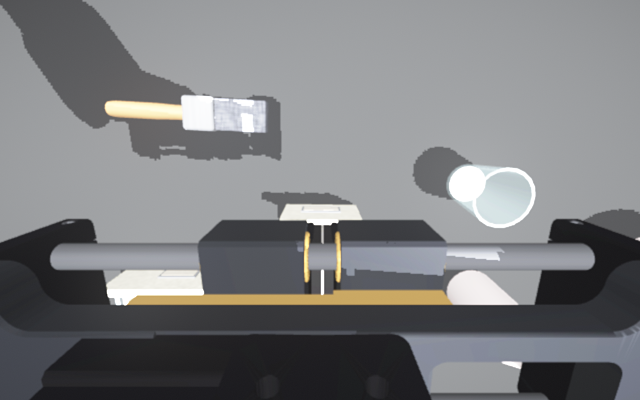

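View pics/s1.png

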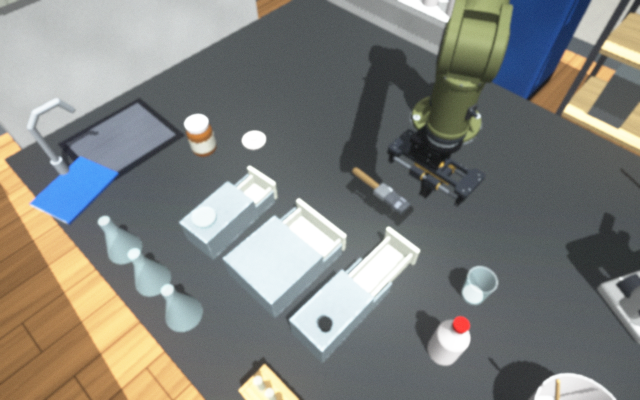

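The gripper is at (0.464, 0.197), pointing down with the jaws along y. The brush (top left) and the beaker (right) are clear, and the white lip shows just above the fingers at (320,212). Next I lower to z ≈ 0.045.

```bash
python3 -m creep '[{"fingers":0,"x":0.3},{"fingers":0,"x":0.9},{"fingers":0,"x":1.6},{"fingers":0,"x":2.3},{"fingers":0,"x":3.0},{"fingers":0,"x":3.6},{"fingers":0,"x":4.0},{"fingers":0,"x":4.25},{"fingers":0,"x":4.4},{"fingers":0,"x":4.45},{"fingers":0,"x":4.45}]'
python3 - <<'E'
from h import *
shot('scene','s2');shot('top','t2'); s=telemetry.get_state(); print(s['position'],s['ft_force'],s['time'])
im=cv2.imread('pics/s2.png')[170:370,270:510]; cv2.imwrite('pics/s2c.png',cv2.resize(im,None,fx=3,fy=3,interpolation=2))
E
```

```text
[0.46407755 0.19655425 0.22245876] [ 0.78033673  0.30017869 -0.65021387] 1.85$[0]: bad value
```

View pics/s2c.png

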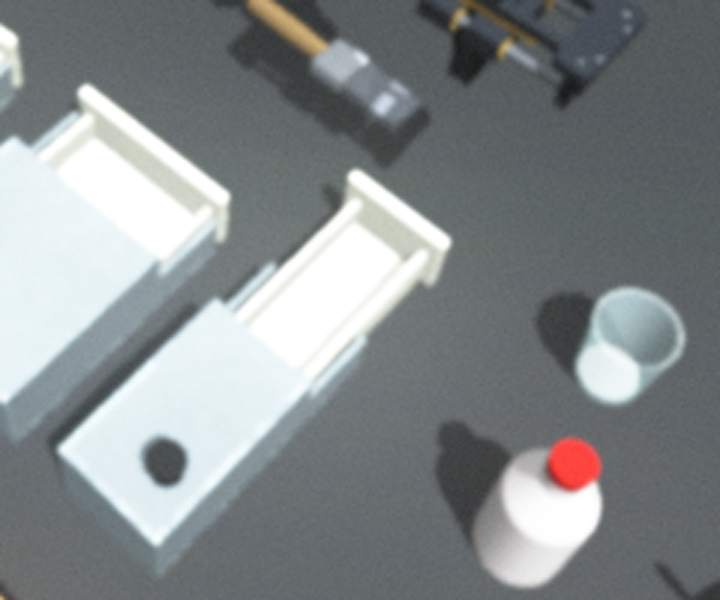

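Rows need every key, so the move was refused and nothing has changed. I'll send it again in full.

```bash
python3 -m creep '[{"fingers":0,"x":0.3,"y":0,"z":0,"twist":0},{"fingers":0,"x":0.9,"y":0,"z":0,"twist":0},{"fingers":0,"x":1.6,"y":0,"z":0,"twist":0},{"fingers":0,"x":2.3,"y":0,"z":0,"twist":0},{"fingers":0,"x":3.0,"y":0,"z":0,"twist":0},{"fingers":0,"x":3.6,"y":0,"z":0,"twist":0},{"fingers":0,"x":4.0,"y":0,"z":0,"twist":0},{"fingers":0,"x":4.25,"y":0,"z":0,"twist":0},{"fingers":0,"x":4.4,"y":0,"z":0,"twist":0},{"fingers":0,"x":4.45,"y":0,"z":0,"twist":0},{"fingers":0,"x":4.45,"y":0,"z":0,"twist":0}]'
python3 - <<'E'
from h import *
shot('scene','s3'); s=telemetry.get_state(); print(s['position'],s['ft_force'],s['time'])
im=cv2.imread('pics/s3.png')[120:320,320:560]; cv2.imwrite('pics/s3c.png',cv2.resize(im,None,fx=3,fy=3,interpolation=2))
E
```

```text
time: 2.77
position: [0.465, 0.1955, 0.0447]
tool_rot: [-1.209, 1.209, 1.209]
ft_force: [0.5, -1.4, 0.5]
grip_width: 0.005
[0.46538605 0.19559316 0.04524406] [0.51824825 0.41353653 0.19625628] 2.8167
```

View pics/s3c.png

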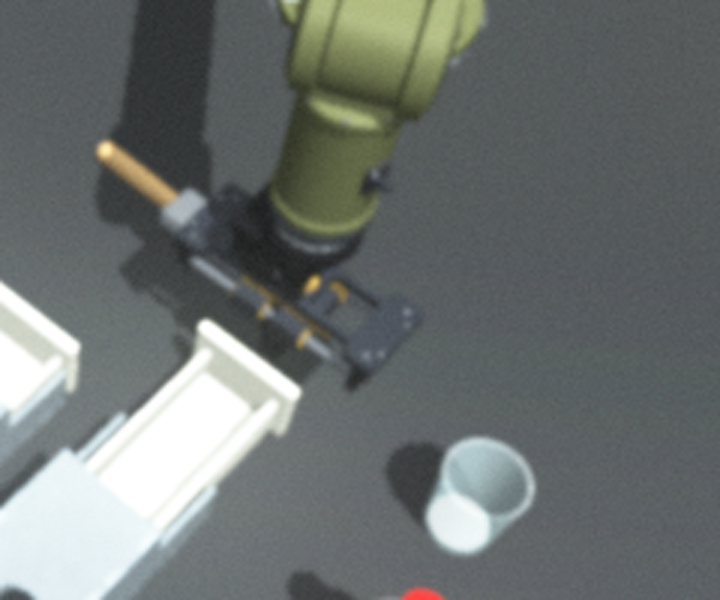

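The fingers are down in front of the open drawer's panel, centred on it and clear of the brush and beaker. Next I push towards +x (tool −y), slowly.

```bash
python3 -m creep '[{"fingers":0,"x":0,"y":-0.1,"z":0,"twist":0},{"fingers":0,"x":0,"y":-0.25,"z":0,"twist":0},{"fingers":0,"x":0,"y":-0.4,"z":0,"twist":0},{"fingers":0,"x":0,"y":-0.5,"z":0,"twist":0},{"fingers":0,"x":0,"y":-0.6,"z":0,"twist":0},{"fingers":0,"x":0,"y":-0.7,"z":0,"twist":0},{"fingers":0,"x":0,"y":-0.8,"z":0,"twist":0},{"fingers":0,"x":0,"y":-0.9,"z":0,"twist":0},{"fingers":0,"x":0,"y":-1.0,"z":0,"twist":0},{"fingers":0,"x":0,"y":-1.1,"z":0,"twist":0}]'
python3 -m creep '[{"fingers":0,"x":0,"y":-0.1,"z":0,"twist":0},{"fingers":0,"x":0,"y":-0.25,"z":0,"twist":0},{"fingers":0,"x":0,"y":-0.4,"z":0,"twist":0},{"fingers":0,"x":0,"y":-0.55,"z":0,"twist":0},{"fingers":0,"x":0,"y":-0.7,"z":0,"twist":0},{"fingers":0,"x":0,"y":-0.85,"z":0,"twist":0},{"fingers":0,"x":0,"y":-1.0,"z":0,"twist":0},{"fingers":0,"x":0,"y":-1.15,"z":0,"twist":0},{"fingers":0,"x":0,"y":-1.3,"z":0,"twist":0},{"fingers":0,"x":0,"y":-1.4,"z":0,"twist":0},{"fingers":0,"x":0,"y":-1.5,"z":0,"twist":0}]'
python3 - <<'E'
from h import *
d=shot('scene','s4'); p=cloud(d)
m=(p[...,2]>.066)&(p[...,2]<.08)&(p[...,0]>.3)&(p[...,0]<.75)&(p[...,1]>.12)&(p[...,1]<.3)
q=p[m]; print(len(q),np.percentile(q[:,0],[5,25,50,75,95]).round(4))
im=cv2.imread('pics/s4.png')[120:320,320:560]; cv2.imwrite('pics/s4c.png',cv2.resize(im,None,fx=3,fy=3,interpolation=2))
E
```

```text
time: 3.65
position: [0.5089, 0.195, 0.0444]
tool_rot: [-1.209, 1.21, 1.209]
ft_force: [-2.7, -0.8, 2.1]
grip_width: 0.006
time: 4.57
position: [0.5693, 0.1951, 0.0444]
tool_rot: [-1.209, 1.209, 1.209]
ft_force: [-1.9, -1.5, -0.1]
grip_width: 0.005
213 [0.5845 0.5881 0.5912 0.5927 0.7315]
```

View pics/s4c.png

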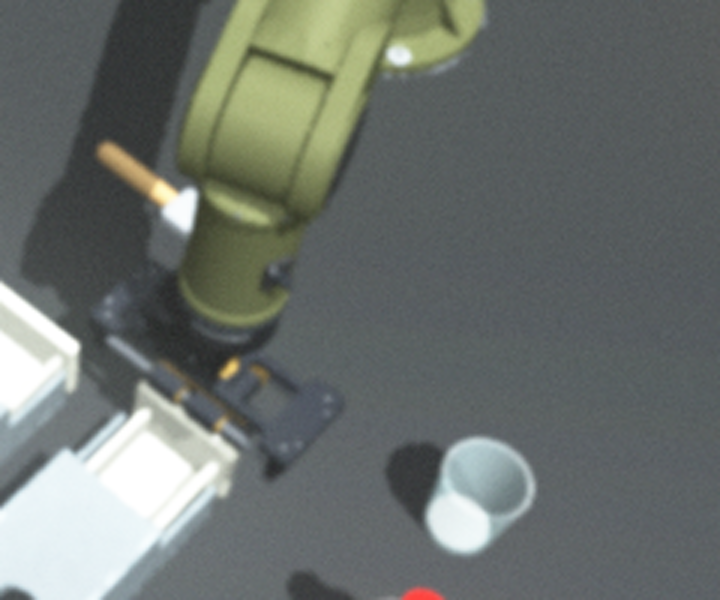

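The drawer is following the fingers, with the lip now at about x = 0.587. About 12 to 15 mm remain, so I'll creep and watch the force.

```bash
python3 -m creep '[{"fingers":0,"x":0,"y":-0.05,"z":0,"twist":0},{"fingers":0,"x":0,"y":-0.1,"z":0,"twist":0},{"fingers":0,"x":0,"y":-0.15,"z":0,"twist":0},{"fingers":0,"x":0,"y":-0.2,"z":0,"twist":0},{"fingers":0,"x":0,"y":-0.22,"z":0,"twist":0}]'
python3 -m creep '[{"fingers":0,"x":0,"y":-0.03,"z":0,"twist":0},{"fingers":0,"x":0,"y":-0.05,"z":0,"twist":0}]'
python3 -m creep '[{"fingers":0,"x":0,"y":-0.03,"z":0,"twist":0},{"fingers":0,"x":0,"y":-0.05,"z":0,"twist":0}]'
```

```text
time: 5.03
position: [0.5779, 0.1953, 0.0446]
tool_rot: [-1.209, 1.209, 1.209]
ft_force: [-2.1, -1.8, -0.3]
grip_width: 0.005
time: 5.2
position: [0.5797, 0.1953, 0.0447]
tool_rot: [-1.209, 1.209, 1.209]
ft_force: [-2.6, -1.0, 0.3]
grip_width: 0.01
time: 5.37
position: [0.5817, 0.1953, 0.0446]
tool_rot: [-1.209, 1.209, 1.209]
ft_force: [-2.3, -1.0, -0.2]
grip_width: 0.005
```

```bash
for i in 1; do python3 -m creep '[{"fingers":0,"x":0,"y":-0.03,"z":0,"twist":0},{"fingers":0,"x":0,"y":-0.05,"z":0,"twist":0}]'; python3 -m creep '[{"fingers":0,"x":0,"y":-0.02,"z":0,"twist":0},{"fingers":0,"x":0,"y":-0.03,"z":0,"twist":0}]';  done
```

```text
time: 5.53
position: [0.5827, 0.1953, 0.0446]
tool_rot: [-1.208, 1.211, 1.211]
ft_force: [-7.3, -1.2, 4.4]
grip_width: 0.006
time: 5.7
position: [0.5827, 0.1953, 0.0446]
tool_rot: [-1.207, 1.213, 1.213]
ft_force: [-9.3, -2.8, 6.7]
grip_width: 0.01
```

The TCP stalled at x = 0.583, where I expected the end stop, and the force rose to 9 N. I'll hold briefly, back off, rise, and check that the drawer is shut.

```bash
python3 -m creep '[{"fingers":0,"x":0,"y":0,"z":0,"twist":0},{"fingers":0,"x":0,"y":0,"z":0,"twist":0},{"fingers":0,"x":0,"y":0,"z":0,"twist":0},{"fingers":0,"x":0,"y":0.15,"z":0,"twist":0},{"fingers":0,"x":0,"y":0.4,"z":0,"twist":0},{"fingers":0,"x":0,"y":0.65,"z":0,"twist":0},{"fingers":0,"x":0,"y":0.75,"z":0,"twist":0},{"fingers":0,"x":-0.2,"y":0.75,"z":0,"twist":0},{"fingers":0,"x":-0.8,"y":0.75,"z":0,"twist":0},{"fingers":0,"x":-1.5,"y":0.75,"z":0,"twist":0},{"fingers":0,"x":-2.2,"y":0.75,"z":0,"twist":0},{"fingers":0,"x":-2.7,"y":0.75,"z":0,"twist":0},{"fingers":0,"x":-3.0,"y":0.75,"z":0,"twist":0},{"fingers":0,"x":-3.0,"y":0.75,"z":0,"twist":0}]'
python3 - <<'E'
from h import *
for n in('top','scene'):
    d=shot(n,n+'5'); p=cloud(d)
    for a,b in((.12,.3),(-.09,.09),(-.3,-.12)):
        m=(p[...,2]>.068)&(p[...,2]<.079)&(p[...,0]>.4)&(p[...,0]<.64)&(p[...,1]>a)&(p[...,1]<b)
        q=p[m]; print(n,len(q),np.median(q,0).round(4) if len(q) else '', np.percentile(q[:,1],[2,98]).round(3) if len(q) else '')
E
```

```text
time: 6.87
position: [0.557, 0.1959, 0.1683]
tool_rot: [-1.21, 1.203, 1.206]
ft_force: [1.0, -0.0, -0.2]
grip_width: 0.004
top 0  
top 227 [ 0.5972 -0.0011  0.0745] [-0.081  0.079]
top 113 [ 0.6077 -0.2181  0.0744] [-0.263 -0.172]
scene 188 [0.6018 0.1972 0.074 ] [0.151 0.243]
scene 251 [0.6015 0.008  0.0738] [-0.077  0.085]
scene 121 [ 0.6111 -0.2099  0.0732] [-0.257 -0.165]
```

View pics/scene5.png

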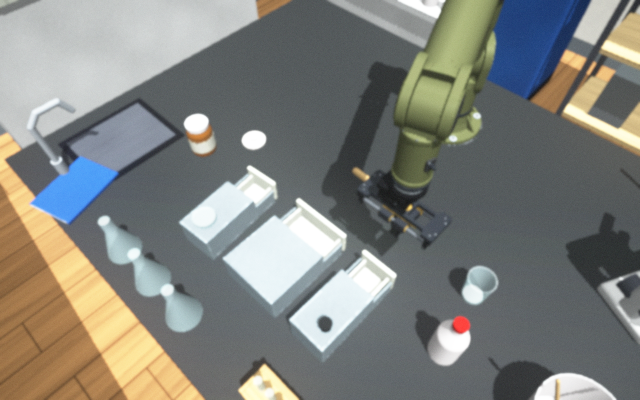

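The open drawer is now shut: in the scene view its lip sits level with the wide one, at x ≈ 0.602. Next I move over the finger space behind the wide lip (x ≈ 0.636, y ≈ 0.002), and then down.

```bash
python3 -m creep '[{"fingers":0,"x":0,"y":-0.1,"z":-0.3,"twist":0},{"fingers":0,"x":0,"y":-0.3,"z":-0.9,"twist":0},{"fingers":0,"x":0,"y":-0.6,"z":-1.6,"twist":0},{"fingers":0,"x":0,"y":-0.9,"z":-2.3,"twist":0},{"fingers":0,"x":0,"y":-1.2,"z":-3.0,"twist":0},{"fingers":0,"x":0,"y":-1.5,"z":-3.7,"twist":0},{"fingers":0,"x":0,"y":-1.75,"z":-4.3,"twist":0},{"fingers":0,"x":0,"y":-1.9,"z":-4.7,"twist":0},{"fingers":0,"x":0,"y":-1.98,"z":-4.83,"twist":0},{"fingers":0,"x":0,"y":-1.98,"z":-4.83,"twist":0},{"fingers":0,"x":0,"y":-1.98,"z":-4.83,"twist":0}]'
python3 - <<'E'
from h import *
shot('scene','s6'); s=telemetry.get_state(); print(s['position'],s['ft_force'],s['time'],R.from_rotvec(s['tool_rot']).as_matrix().round(3))
E
```

```text
time: 7.88
position: [0.6333, 0.0026, 0.1634]
tool_rot: [-1.208, 1.21, 1.211]
ft_force: [-0.2, 1.1, 0.7]
grip_width: 0.003
[0.63332263 0.00365892 0.1636156 ] [ 0.21948796  0.27471977 -0.25787747] 7.9333 [[-0.002 -1.    -0.002]
 [ 0.001 -0.002  1.   ]
 [-1.     0.002  0.001]]
```

View pics/s6.png

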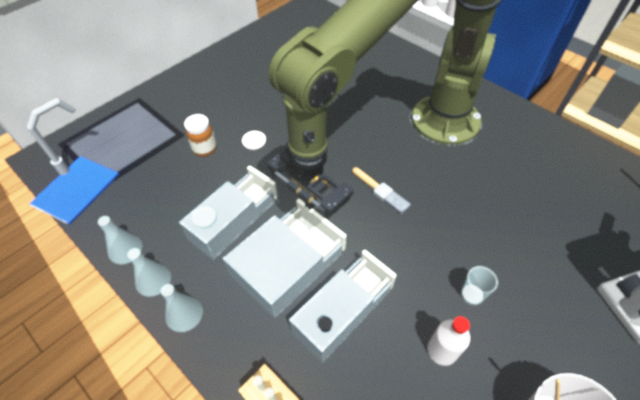

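```bash
python3 -m creep '[{"fingers":0,"x":0.3,"y":0,"z":0,"twist":0},{"fingers":0,"x":0.8,"y":0,"z":0,"twist":0},{"fingers":0,"x":1.3,"y":0,"z":0,"twist":0},{"fingers":0,"x":1.8,"y":0,"z":0,"twist":0},{"fingers":0,"x":2.2,"y":0,"z":0,"twist":0},{"fingers":0,"x":2.6,"y":0,"z":0,"twist":0},{"fingers":0,"x":2.85,"y":0,"z":0,"twist":0},{"fingers":0,"x":2.95,"y":0,"z":0,"twist":0},{"fingers":0,"x":2.95,"y":0,"z":0,"twist":0}]'
python3 - <<'E'
from h import *
shot('scene','s7'); im=cv2.imread('pics/s7.png')[120:320,220:460]; cv2.imwrite('pics/s7c.png',cv2.resize(im,None,fx=3,fy=3,interpolation=2))
E
```

```text
time: 8.68
position: [0.633, 0.0029, 0.0452]
tool_rot: [-1.209, 1.21, 1.212]
ft_force: [-0.1, 0.2, 0.9]
grip_width: 0.007
```

View pics/s7c.png

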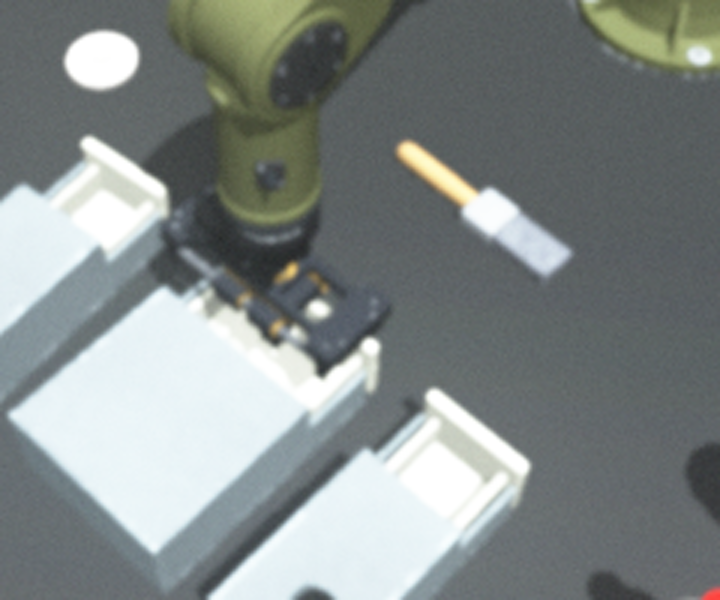

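The fingers are behind the wide lip and inside the drawer, with no contact yet. I draw gently towards −x (tool +y).

```bash
python3 -m creep '[{"fingers":0,"x":0,"y":0.1,"z":0,"twist":0},{"fingers":0,"x":0,"y":0.2,"z":0,"twist":0},{"fingers":0,"x":0,"y":0.3,"z":0,"twist":0},{"fingers":0,"x":0,"y":0.36,"z":0,"twist":0},{"fingers":0,"x":0,"y":0.42,"z":0,"twist":0},{"fingers":0,"x":0,"y":0.48,"z":0,"twist":0},{"fingers":0,"x":0,"y":0.54,"z":0,"twist":0},{"fingers":0,"x":0,"y":0.6,"z":0,"twist":0},{"fingers":0,"x":0,"y":0.68,"z":0,"twist":0},{"fingers":0,"x":0,"y":0.76,"z":0,"twist":0},{"fingers":0,"x":0,"y":0.85,"z":0,"twist":0},{"fingers":0,"x":0,"y":0.95,"z":0,"twist":0}]'
python3 - <<'E'
from h import *
d=shot('scene','s8'); p=cloud(d)
m=(p[...,2]>.068)&(p[...,2]<.079)&(p[...,0]>.4)&(p[...,0]<.66)&(abs(p[...,1])<.09)
print(m.sum(),np.median(p[m],0))
im=cv2.imread('pics/s8.png')[120:320,220:460]; cv2.imwrite('pics/s8c.png',cv2.resize(im,None,fx=3,fy=3,interpolation=2))
E
```

```text
time: 9.73
position: [0.5961, 0.002, 0.0469]
tool_rot: [-1.21, 1.208, 1.208]
ft_force: [1.8, -0.1, 1.5]
grip_width: 0.008
36 [0.58540725 0.07798223 0.07266839]
```

View pics/s8c.png

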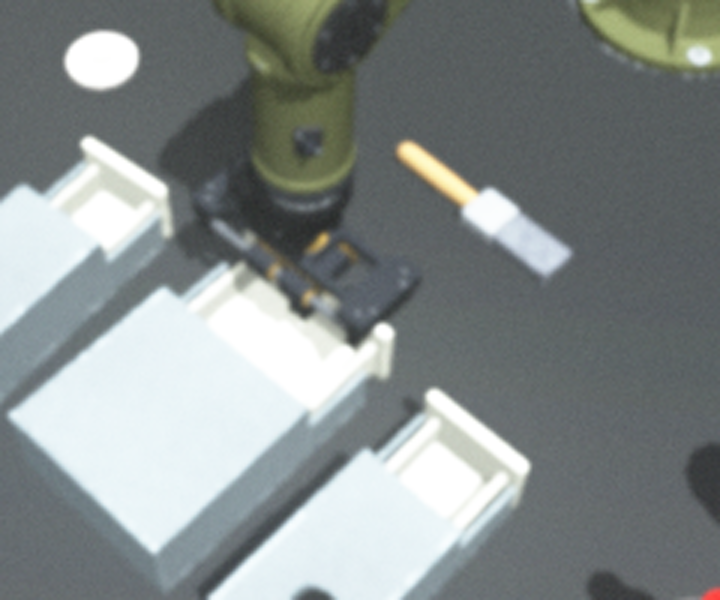

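The drawer is following at about 2 N, with the lip now at about x = 0.583. I continue at the same pace.

```bash
python3 -m creep '[{"fingers":0,"x":0,"y":0.1,"z":0,"twist":0},{"fingers":0,"x":0,"y":0.22,"z":0,"twist":0},{"fingers":0,"x":0,"y":0.34,"z":0,"twist":0},{"fingers":0,"x":0,"y":0.46,"z":0,"twist":0},{"fingers":0,"x":0,"y":0.58,"z":0,"twist":0},{"fingers":0,"x":0,"y":0.7,"z":0,"twist":0},{"fingers":0,"x":0,"y":0.82,"z":0,"twist":0},{"fingers":0,"x":0,"y":0.94,"z":0,"twist":0},{"fingers":0,"x":0,"y":1.06,"z":0,"twist":0},{"fingers":0,"x":0,"y":1.18,"z":0,"twist":0},{"fingers":0,"x":0,"y":1.3,"z":0,"twist":0},{"fingers":0,"x":0,"y":1.42,"z":0,"twist":0},{"fingers":0,"x":0,"y":1.54,"z":0,"twist":0},{"fingers":0,"x":0,"y":1.66,"z":0,"twist":0},{"fingers":0,"x":0,"y":1.78,"z":0,"twist":0},{"fingers":0,"x":0,"y":1.9,"z":0,"twist":0},{"fingers":0,"x":0,"y":2.0,"z":0,"twist":0},{"fingers":0,"x":0,"y":2.08,"z":0,"twist":0},{"fingers":0,"x":0,"y":2.15,"z":0,"twist":0},{"fingers":0,"x":0,"y":2.2,"z":0,"twist":0}]'
python3 -m creep '[{"fingers":0,"x":0,"y":0.05,"z":0,"twist":0},{"fingers":0,"x":0,"y":0.1,"z":0,"twist":0},{"fingers":0,"x":0,"y":0.15,"z":0,"twist":0},{"fingers":0,"x":0,"y":0.2,"z":0,"twist":0}]'
python3 - <<'E'
from h import *
d=shot('scene','s9'); p=cloud(d)
m=(p[...,2]>.068)&(p[...,2]<.079)&(p[...,0]>.4)&(p[...,0]<.66)&(abs(p[...,1])<.09)
print(m.sum(),np.median(p[m],0))
im=cv2.imread('pics/s9.png')[120:320,220:460]; cv2.imwrite('pics/s9c.png',cv2.resize(im,None,fx=3,fy=3,interpolation=2))
E
```

```text
time: 11.45
position: [0.5075, 0.002, 0.0464]
tool_rot: [-1.209, 1.209, 1.209]
ft_force: [1.7, -1.6, 0.3]
grip_width: 0.004
time: 11.78
position: [0.4998, 0.002, 0.0465]
tool_rot: [-1.209, 1.209, 1.209]
ft_force: [1.8, -0.2, -0.5]
grip_width: 0.007
72 [0.48777739 0.02503872 0.07343806]
```

View pics/s9c.png

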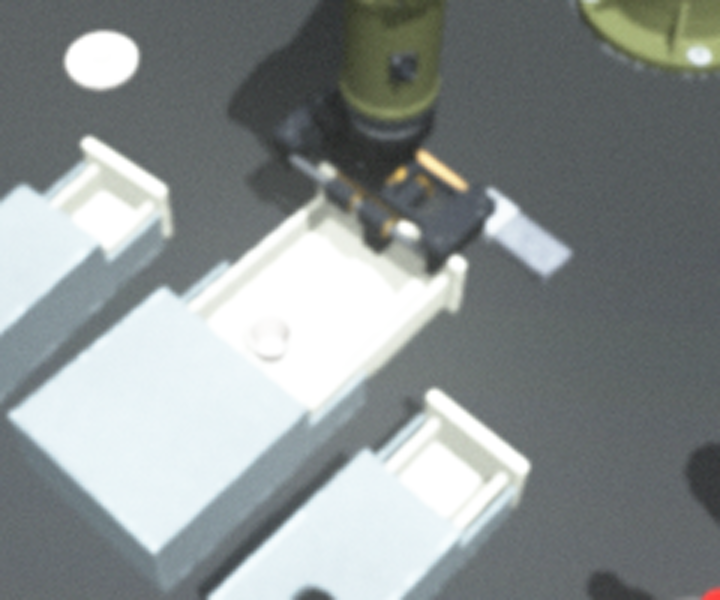

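The crucible is standing upright in the drawer, at about (270,338) in the crop. About 15 mm remain to the stop.

```bash
python3 -m creep '[{"fingers":0,"x":0,"y":0.05,"z":0,"twist":0},{"fingers":0,"x":0,"y":0.1,"z":0,"twist":0},{"fingers":0,"x":0,"y":0.15,"z":0,"twist":0},{"fingers":0,"x":0,"y":0.2,"z":0,"twist":0},{"fingers":0,"x":0,"y":0.25,"z":0,"twist":0}]'
python3 -m creep '[{"fingers":0,"x":0,"y":0.03,"z":0,"twist":0},{"fingers":0,"x":0,"y":0.05,"z":0,"twist":0}]'
python3 -m creep '[{"fingers":0,"x":0,"y":0.03,"z":0,"twist":0},{"fingers":0,"x":0,"y":0.05,"z":0,"twist":0}]'
```

```text
time: 12.25
position: [0.4896, 0.0021, 0.0464]
tool_rot: [-1.209, 1.209, 1.209]
ft_force: [2.7, -1.0, -1.3]
grip_width: 0.003
time: 12.42
position: [0.4876, 0.0021, 0.0464]
tool_rot: [-1.209, 1.209, 1.209]
ft_force: [1.2, -0.7, -1.2]
grip_width: 0.004
time: 12.58
position: [0.4875, 0.0022, 0.0468]
tool_rot: [-1.211, 1.206, 1.206]
ft_force: [7.7, -1.1, -6.4]
grip_width: 0.005
```

The force jump at TCP 0.4875 suggests the stop. One more small step to confirm, then I back off and rise.

```bash
python3 -m creep '[{"fingers":0,"x":0,"y":0.03,"z":0,"twist":0},{"fingers":0,"x":0,"y":0.03,"z":0,"twist":0},{"fingers":0,"x":0,"y":0.03,"z":0,"twist":0}]'
python3 -m creep '[{"fingers":0,"x":0,"y":-0.1,"z":0,"twist":0},{"fingers":0,"x":0,"y":-0.25,"z":0,"twist":0},{"fingers":0,"x":0,"y":-0.4,"z":0,"twist":0},{"fingers":0,"x":0,"y":-0.45,"z":0,"twist":0},{"fingers":0,"x":-0.3,"y":-0.45,"z":0,"twist":0},{"fingers":0,"x":-0.9,"y":-0.45,"z":0,"twist":0},{"fingers":0,"x":-1.6,"y":-0.45,"z":0,"twist":0},{"fingers":0,"x":-2.3,"y":-0.45,"z":0,"twist":0},{"fingers":0,"x":-3.0,"y":-0.45,"z":0,"twist":0},{"fingers":0,"x":-3.6,"y":-0.45,"z":0,"twist":0},{"fingers":0,"x":-3.9,"y":-0.45,"z":0,"twist":0},{"fingers":0,"x":-4.0,"y":-0.45,"z":0,"twist":0},{"fingers":0,"x":-4.0,"y":-0.45,"z":0,"twist":0}]'
python3 - <<'E'
from h import *
d=shot('scene','s10'); p=cloud(d)
for a,b in((.12,.3),(-.09,.09),(-.3,-.12)):
    m=(p[...,2]>.068)&(p[...,2]<.079)&(p[...,0]>.4)&(p[...,0]<.66)&(p[...,1]>a)&(p[...,1]<b)
    print(m.sum(),np.median(p[m],0))
shot('top','t10'); s=telemetry.get_state(); print(s['position'],s['ft_force'])
E
```

```text
time: 12.83
position: [0.4875, 0.0022, 0.047]
tool_rot: [-1.212, 1.205, 1.205]
ft_force: [8.8, -0.8, -6.8]
grip_width: 0.006
time: 13.92
position: [0.503, 0.0021, 0.2068]
tool_rot: [-1.209, 1.209, 1.209]
ft_force: [1.1, 0.6, -0.7]
grip_width: 0.005
187 [0.60218221 0.19744368 0.07434338]
234 [0.47485919 0.00916306 0.07389007]
122 [ 0.61144176 -0.21035466  0.07351995]
[0.50188517 0.00202267 0.20493863] [ 0.42289328 -0.28185185  0.20653275]
```

View pics/s10.png

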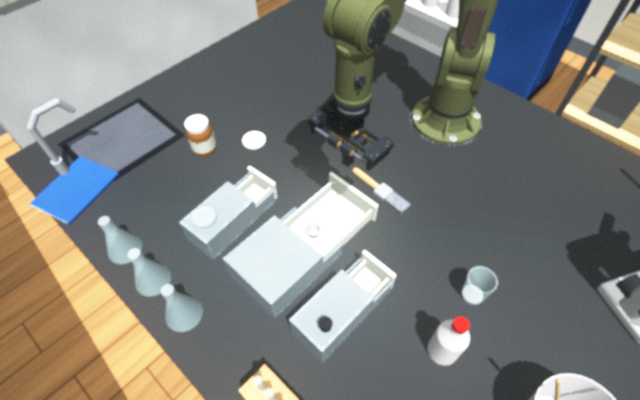

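View pics/t10.png

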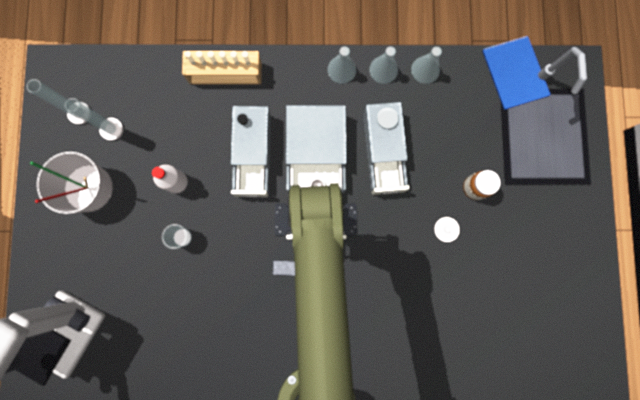

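The same camera shows the wide lip moved from 0.6015 to 0.4749, about 127 mm out. The crucible is upright at (313,230), both narrow drawers are shut, everything around is where it was, and the arm is clear. I'm handing in the job.

```bash
python3 -c "
from bench import workorder; print(workorder.close_job())"
```

```text
the job is handed in; nothing more can be done
None
```

The job is done and handed in at about 14 s of the 48 s allowed. Handing in gave no verdict.

- **Open narrow drawer:** I pushed it home with the closed fingertips until it met its end stop, at about 9 N. Its lip then read x ≈ 0.602.
- **Wide drawer:** I then hooked the fingertips behind its lip and drew it out at about 2 N until it met its stop, at about 9 N. The lip moved from x = 0.6015 to 0.4749, about 127 mm out of 130.
- **Last pictures:** The crucible is upright in the wide drawer. The other narrow drawer is still shut, and its lip reads x = 0.611 as before. The things around look unmoved, judged by eye, and the arm is clear at z ≈ 0.205 with no contact force.
- **Refused move:** One command was refused for missing keys, so nothing moved, and I sent it again in full.
- **Camera disagreement:** The two cameras disagree by about 3–4 mm in x and 7–9 mm in y. The TCP stalled about 2.5 mm short of where I expected the wide stop. Both are well inside the 15 mm tolerance.

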